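Park a belt tensioner at the marked setting with its locking pin

ROBOT

A 7-joint arm with a two-finger parallel gripper is mounted at the origin on the work surface. World frame = base frame: x ahead of the robot, y to its left, z up, the work surface at z = 0. Lengths are in m, angles in rad, forces in N, time in s.
With the tool pointing down it reaches from about 0.375 to 0.925 m from the base axis. Payload 3.1 kg.
Tool frame: the origin (TCP) lies between the finger pads; the fingertips stand 19 mm ahead of it and the grasp point (between the pads) is the TCP; z points along the fingers, y is the direction in which the jaws open and shut (so a half turn about z gives the same grasp; the last joint's range is limited). The gripper opens to 85 mm and grips with 20 to 120 N. Pads are 22 mm wide; open, the fingers measure 114 mm over their backs; the gripper's body (76 mm by 85 mm) begins 54 mm behind the grasp point. The pads swing forward as they close: fully open they stand 13 mm farther back than shut.
Start: joints at [-0.098, 0.383, 0.044, 1.598, -0.018, 1.161, -0.05], TCP at [0.65, 0, 0.212] pointing down, gripper open.
Joint ranges: [-2.61, 2.61], [-0.41, 2.15], [-1.48, 1.57], [0, 2.5], [-1.57, 4.71], [0.05, 1.97], [-2.85, 2.85]. Speed limits (rad/s): [2.79, 2.79, 3.14, 3.14, 3.14, 3.14, 3.14].

INTERFACE

Orientations are given as a unit quaternion [x, y, z, w].
In Python, from bench import move_ptp, movel, move_j, move_gripper, pause, inverse_kinematics, read_camera, camera_params, MotionError, sign_off, look_for, tip_of, read_time_s, read_qpos, read_joint_vel, read_effort, read_eef_pos, read_tcp_rot, read_ft_force, read_ft_torque, read_finger_gap gives the robot as it stands. Calls block until the motion is done:
- move_ptp(position, orientation): joint-space move of the TCP to a pose.
- movel(position, orientation=None, speed=0.15): straight line of the TCP; orientation=None keeps the orientation; speed is the mean speed in m/s.
- move_j(angles): joint-space move.
- move_gripper(opening, effort=None): finger opening in m; effort is the grip in N (None keeps the last); returns when the fingers have stopped.
- pause(seconds).
- inverse_kinematics(position, orientation): joint angles nearest the present ones, or None.
- read_camera(name): name is "scene" or "side" or "wrist"; returns the picture (400x640x3 uint8, red, green, blue); there is no depth.
- camera_params(name): a dict with "K" (3x3 intrinsics, pixels), "camera_from_world" (4x4, takes a point from world to camera coordinates). Camera axes: x right, y down, z forward; pixel columns grow to the right and rows downward; lengths in m; the calibration is good to about 2 mm. A picture is of the moment at which its call begins: read the wrist's pose just before it. camera_params takes no time and is no camera call; for the wrist camera it gives the pose at the moment of the call.
A pose or a line that the arm cannot do raises MotionError and nothing moves.
- sign_off(): hands the job in, once; it reports no verdict.
Trained networks look in the newest picture that a camera, given by its name, has taken for a name from the list of things; names that differ only in an ending like _2 or _b are one class to them, and where a whole thing is asked for, a point or a joint stands for the part that bears it (a point fixed in the world has none). Each returns a list of dicts, best first, with "confidence" (0 to 1); they miss things now and then, are a little off and sometimes report something else, mostly with a low value. They report only what shows in the picture. A call takes as long as a camera call. They do not tell look-alikes from the thing itself.
- look_for(camera, name): "at" ([column, row] in pixels, amid what is visible of it).
- tip_of(camera, name): "at" ([column, row] in pixels: a listed point, or the origin of a listed thing).
Readings, each from a call of its own:
- read_time_s(): time.
- read_qpos(): joint angles.
- read_joint_vel(): joint speeds.
- read_effort(): joint torques, N m.
- read_eef_pos(): TCP position.
- read_tcp_rot(): TCP orientation.
- read_ft_force(): force on the tool from outside, world axes, zero at the start.
- read_ft_torque(): the same for the moment, N m.
- read_finger_gap(): finger opening in m.
Only numpy, scipy, OpenCV 4.12 (cv2) and the standard library are available. Lean on these libraries where they do the work, as an engineer would, in place of code of your own. Each camera call takes 0.05 s, during which the arm holds its last target. There are 200 camera calls.

TASK

Take the red-headed locking pin out of its grey holder, use it to push the blue sprung tensioner arm round until the pointer stands about at the scale line marked by the green disc, feel for that line's hole in the brass insert and seat the pin fully down in it so that it holds the arm there. Never swing the pointer into the red end of the scale, let the arm snap back, or ram the pin against the plate. Leave the other things where they are, and let go of the pin.

Things in the scene. Friction and masses are not known exactly. Their poses are not given: they have to be found in the camera images.
- test_plate: Aluminium plate, 300 x 280 x 32 mm, fixed; origin under its centre, x and y along its 300 and 280 mm sides, z up. The tensioner is pivoted on its top, which is 32 mm above the table. Black scale lines lie in an arc about the pivot; three long ones belong to the three pin holes; the red patches at the arc's +y end are forbidden (1.00 rad and up).
- pivot (a point): The tensioner's vertical pivot axis, on the plate's top face, 100 mm from the plate's centre along plate +x. A dark hub of radius 28 mm, 44 mm high, stands here. A spring drives the arm back to its rest: 0.4 N m at rest and 0.5 N m more per rad, about 5 to 7 N at the holes' radius.
- tensioner (a joint): Deflection of the blue arm, rad: 0 at rest on its stop, growing as it is pushed towards plate +y (clockwise from above), hard stop 1.16. From the pivot the arm points along the plate-frame angle pi + 0.6 - value (from plate +x towards +y), so roughly to plate -x. The long lines are at 0.38 (hole_1), 0.60 (hole_2) and 0.82 (hole_3); red begins at 1.00.
- pointer_tip (a point): Tip of the arm's orange pointer, 205 mm from the pivot. The arm is a straight blue bar 18 mm wide, from 10 to 28 mm above the plate's top, ending in a black pulley of radius 20 mm centred 165 mm from the pivot, 7 to 32 mm above the plate's top.
- hole_1 (a point): Nominal place, at the plate's top, of the lowest setting's hole, 115 mm from the pivot, 0.105 rad behind (plate -y of) that setting's line; the pin bears on the arm's -y flank, which settles back some 0.035 rad on release. The holes are in a brass insert, 1 mm proud of the plate, clamped up to 9 mm off either way along plate y: the true holes are shifted by that unmeasured amount.
- hole_2 (a point): Nominal place of the middle setting's hole. The true holes are blind slots, 22 mm along plate x and 16 mm along plate y, with a 0.5 mm lead-in, 27 mm deep from the brass face; the insert is 52 x 122 mm and its shift is the same for all three.
- hole_3 (a point): Nominal place of the highest setting's hole. The pin can be felt to drop in when it is slid along plate y over the brass under a light pressure.
- mark_green: Green disc, 18 mm across, 3 mm high, lying on the plate beyond the end of the scale line to be set, 236 mm from the pivot: on the ray from the pivot on which the arm must end. It is at another of the three long lines each time; the other two have white discs.
- pin_head (a point): Centre of the locking pin's red cylindrical head, 24 mm in diameter, 32 mm high; it starts upright in its holder. A steel shank 14 mm in diameter, 68 mm long, bevelled 0.5 mm at the foot, runs down from the head. Fully seated in a plate hole, the foot is 26 mm below the plate's top and the head's centre 58 mm above it; the head's underside is then 14 mm above the arm.
- pin_foot (a point): Centre of the pin's lower end, 84 mm below the head's centre along the pin's own axis; z is the pin's axis, pointing to the head. Pin and plate or arm must not press on one another with over 50 N.
- pin_holder: Grey block 70 x 70 x 40 mm, fixed, with a 17 mm hole 30 mm deep in which the pin stands; origin under its centre. Draw the pin straight up by more than 30 mm.
- spare_pulley: Black spare pulley, 44 mm across, 22 mm high, lying loose on the plate; leave it.
- bearing: Steel bearing ring, 40 mm across, 12 mm high, loose on the plate; leave it.
- dish_a: Clear dish, 90 mm across, 16 mm high; leave it.
- dish_b: Clear dish, 90 mm across, 16 mm high; leave it.
- wrench: Steel wrench, 170 mm long, lying flat; leave it.
- jar: Amber glass jar, 56 mm across, 70 mm high; leave it.
There are look-alikes about, which are no part of the job. Leave any purple look-alike of the part that bears pin_head alone.

How it is judged:
By the outcome, as a careful person would: the job done as asked, in the order asked, and still so for the second after the job is handed in, with the robot touching nothing.
It also fails if it takes over 67 s, if anything falls off the work surface, if the arm or the gripper's body presses on something with over 40 N, if the wrist force passes 120 N, or if a joint passes its speed limit or range.

## Working session

There is one attempt and no reset: what is moved stays moved. The work goes in short steps, each a Python script; the robot and the scene stay as the last script left them, time stands still between calls to the robot, and variables do not carry over. Pictures are saved under pics/ and viewed, about 8 in all and at most 12, crops included, and the job is handed in when it is done.

```bash
mkdir -p pics; ls
python3 - <<'E'
from bench import *
import cv2,numpy as np
for c in ["scene","side"]:
    im=read_camera(c); cv2.imwrite(f"pics/{c}0.png",im[:,:,::-1])
    p=camera_params(c); print(c,p["K"],np.round(p["camera_from_world"],3).tolist())
    for n in ["pin_head","mark_green","pin_holder","test_plate","pointer_tip"]:
        print(n,[(np.round(d["at"]).tolist(),round(d["confidence"],2)) for d in tip_of(c,n)][:4])
    print([(np.round(d["at"]).tolist(),round(d["confidence"],2)) for d in tip_of(c,"pivot")][:3])
print(read_time_s(),read_tcp_rot())
E
```

```text
pics
scene [[440.30721654   0.         317.16733162]
 [  0.         440.30721654 200.63593208]
 [  0.           0.           1.        ]] [[-0.75, 0.662, -0.002, 0.363], [0.397, 0.446, -0.802, -0.142], [-0.53, -0.602, -0.597, 1.726], [0.0, 0.0, 0.0, 1.0]]
pin_head [([268.0, 153.0], 0.48)]
mark_green [([449.0, 265.0], 0.48)]
pin_holder [([270.0, 174.0], 0.85)]
test_plate [([331.0, 236.0], 0.73)]
pointer_tip []
[([310.0, 244.0], 0.63), ([266.0, 175.0], 0.35)]
side [[411.47291506   0.         325.71426305]
 [  0.         411.47291506 201.81066392]
 [  0.           0.           1.        ]] [[0.857, -0.515, -0.01, -0.427], [-0.33, -0.532, -0.78, 0.238], [0.396, 0.672, -0.626, 1.034], [0.0, 0.0, 0.0, 1.0]]
pin_head [([408.0, 303.0], 0.83), ([349.0, 299.0], 0.81), ([371.0, 370.0], 0.69)]
mark_green [([289.0, 220.0], 0.51), ([313.0, 206.0], 0.5)]
pin_holder [([376.0, 302.0], 0.61)]
test_plate [([313.0, 207.0], 0.97), ([378.0, 302.0], 0.55)]
pointer_tip []
[([342.0, 183.0], 0.96), ([474.0, 284.0], 0.59)]
0.7 [7.07099139e-01 7.07114421e-01 5.19248625e-05 8.51950254e-06]
```

View pics/scene0.png

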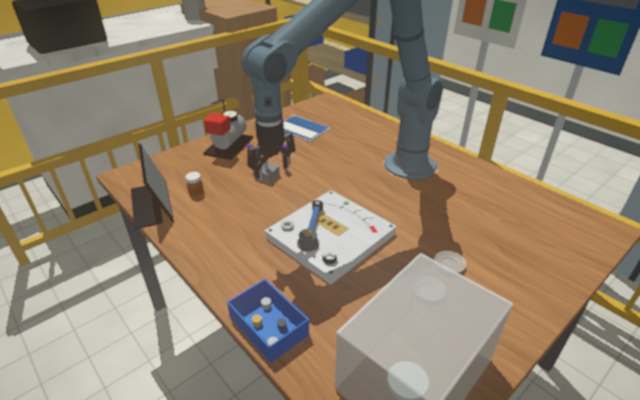

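View pics/side0.png

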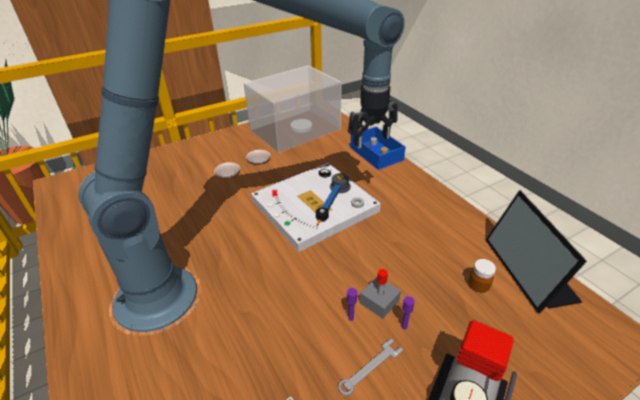

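Side view: the red pin head is at (382,276), standing in the grey holder at (378,297). The purple look-alikes at (351,295) and (408,303), and the red box at (487,350), are not the pin. On the plate, the green disc is at (287,222), the red patch at (275,193) and the hub at (342,183).

```bash
cat > h.py <<'E'
from bench import *
import cv2,numpy as np
from scipy.spatial.transform import Rotation as R
def ray(c,px,z,P=None):
    P=P or camera_params(c); T=np.array(P["camera_from_world"]); K=np.array(P["K"])
    d=T[:3,:3].T@np.linalg.solve(K,[px[0],px[1],1.]); o=-T[:3,:3].T@T[:3,3]
    return (o+d*(z-o[2])/d[2])
def proj(c,X,P=None):
    P=P or camera_params(c); T=np.array(P["camera_from_world"]); v=np.array(P["K"])@(T[:3,:3]@np.array(X)+T[:3,3]); return v[:2]/v[2]
def down(yaw): # tool z down; jaw axis (tool y) at world angle yaw
    y=np.array([np.cos(yaw),np.sin(yaw),0]); z=np.array([0,0,-1.]); return R.from_matrix(np.c_[np.cross(y,z),y,z]).as_quat()
def shot(c,name): 
    P=camera_params(c); im=read_camera(c); cv2.imwrite(f"pics/{name}.png",im[:,:,::-1]); return im,P
E
python3 - <<'E'
from h import *
for n,p,z in [("head",(382,276),.11),("holder",(376,302),0),("purpleL",(351,295),.07),("purpleR",(408,298),.07),("green",(287,222),.035),("pivot",(342,183),.07),("red",(275,193),.032),("pc",(313,207),0),("bearing",(358,203),.035),("spare",(325,173),.05)]:
    print(n,np.round(ray("side",p,z),3))
print(R.from_quat(read_tcp_rot()).as_matrix().round(3).tolist())
P=camera_params("wrist");T=np.array(P["camera_from_world"]);print(np.round(T,3).tolist(),(-T[:3,:3].T@T[:3,3]).round(3),np.array(P["K"])[0])
E
```

```text
head [ 0.46  -0.315  0.11 ]
holder [ 0.461 -0.302  0.   ]
purpleL [ 0.388 -0.297  0.07 ]
purpleR [ 0.494 -0.372  0.07 ]
green [0.393 0.042 0.035]
pivot [0.607 0.08  0.07 ]
red [0.425 0.19  0.032]
pc [0.511 0.1   0.   ]
bearing [0.618 0.006 0.035]
spare [0.604 0.179 0.05 ]
[[-0.0, 1.0, 0.0], [1.0, 0.0, 0.0], [0.0, 0.0, -1.0]]
[[1.0, -0.0, 0.0, -0.651], [-0.0, -0.963, 0.271, -0.036], [-0.0, -0.271, -0.963, 0.379], [0.0, 0.0, 0.0, 1.0]] [0.651 0.067 0.375] [302.58935001   0.         310.55068229]
```

Run:
```python
from h import *
def look(nm,names):
    im,P=shot("wrist",nm); np.save(f"pics/{nm}.npy",np.array([P],dtype=object),allow_pickle=True)
    for n in names:
        print(nm,n,[(np.round(d["at"],1).tolist(),round(d["confidence"],2)) for d in tip_of("wrist",n)][:3])
move_ptp([0.5,0.13,0.27],down(0)); print(read_time_s())
look("wp",["pivot","pointer_tip","mark_green","test_plate","hole_1","hole_2","hole_3"])
move_ptp([0.46,-0.24,0.27],down(0)); print(read_time_s(),read_eef_pos())
look("wh",["pin_head","pin_holder"])
a=cv2.imread("pics/wp.png");b=cv2.imread("pics/wh.png");cv2.imwrite("pics/w2.png",b[50:350,120:520])
```

```text
1.5417
wp pivot []
wp pointer_tip [([277.6, 266.1], 0.8)]
wp mark_green [([237.9, 227.8], 0.66)]
wp test_plate [([320.6, 179.6], 0.6)]
wp hole_1 [([310.1, 173.6], 0.88), ([311.4, 193.9], 0.86), ([317.1, 210.6], 0.78)]
wp hole_2 [([310.1, 173.6], 0.88), ([311.4, 193.9], 0.86), ([317.1, 210.6], 0.78)]
wp hole_3 [([310.1, 173.6], 0.88), ([311.4, 193.9], 0.86), ([317.1, 210.6], 0.78)]
3.3333 [ 0.46091353 -0.23815724  0.26992091]
wh pin_head [([321.3, 226.7], 0.92), ([244.9, 228.6], 0.82), ([319.2, 286.6], 0.71)]
wh pin_holder [([316.9, 205.1], 0.7)]
```

View pics/wp.png

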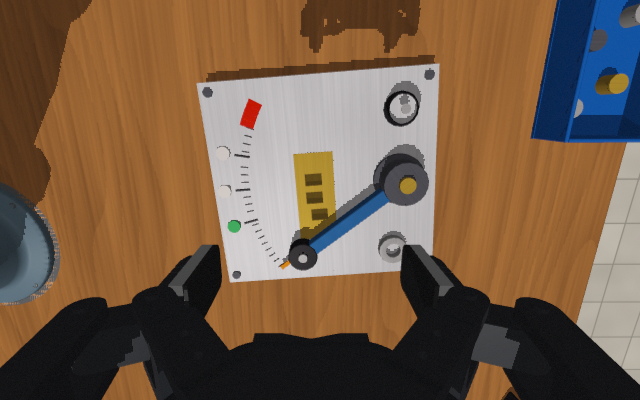

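View pics/wh.png

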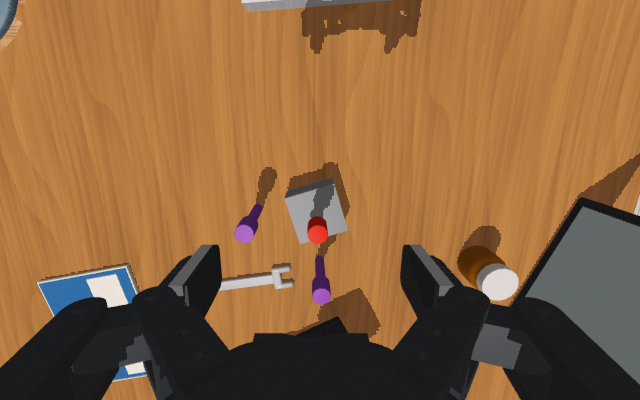

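The wrist plate view shows hub top at (408,186), arm at rest with pointer at (284,265), green disc at (234,227). That disc is at the lowest long line, so the target is hole_1 at 0.38. White discs are at (225,191) and (223,153), and the brass slots at about (313,180), (314,197) and (319,214). In the holder view the red head is at (318,232) and the purple look-alikes are at (245,231) and (321,292), so I choose the red one.

```bash
cat > fit.py <<'E'
from h import *
from scipy.optimize import least_squares
im=cv2.imread("pics/wp.png"); P=np.load("pics/wp.npy",allow_pickle=True)[0]
hsv=cv2.cvtColor(im,cv2.COLOR_BGR2HSV).astype(int)
m=(hsv[:,:,1]<60)&(hsv[:,:,2]>120)
L=[(np.nonzero(m[r,150:280])[0][0]+149.5,r) for r in range(95,235,5)]
T=[(c,np.nonzero(m[40:130,c])[0][0]+39.5) for c in range(215,425,5)]
Rr=[(np.nonzero(m[r,300:460])[0][-1]+300.5,r) for r in range(80,235,5)]
W=lambda pts:np.array([ray("w",p,.032,P)[:2] for p in pts])
E=[(W(L),0,-.15),(W(T),1,.14),(W(Rr),0,.15)]
def loc(p,x): c,s=np.cos(x[2]),np.sin(x[2]); return (p-x[:2])@np.array([[c,-s],[s,c]])
f=lambda x:np.concatenate([loc(p,x)[:,a]-v for p,a,v in E])
s=least_squares(f,[.5,.1,0],loss="soft_l1",f_scale=.001); x=s.x
print("plate",x.round(4),"rms",np.abs(f(x)).mean().round(4))
brass=(hsv[:,:,0]>18)&(hsv[:,:,0]<32)&(hsv[:,:,1]>110)&(hsv[:,:,2]>70)
box=np.zeros(m.shape,bool);box[140:250,280:350]=1
rr=np.argwhere(brass&box);print("brass bbox",rr.min(0),rr.max(0))
dk=((hsv[:,:,2]<95)&box).astype(np.uint8)
n,lab,st,ce=cv2.connectedComponentsWithStats(dk)
for i in range(1,n):
    if st[i,4]>25: print(st[i],ce[i].round(1),"local",loc(ray("w",ce[i],.033,P)[:2],x).round(4))
for j,v in enumerate([.38,.6,.82]):
    a=np.pi+.6-v+.105; print("nominal",j+1,np.round([.1+.115*np.cos(a),.115*np.sin(a)],4))
g=(hsv[:,:,0]>45)&(hsv[:,:,0]<85)&(hsv[:,:,1]>120); c=np.argwhere(g).mean(0)[::-1]
l=loc(ray("w",c,.035,P)[:2],x); print("green",c,l,"defl",.6-np.arctan2(-l[1],-(l[0]-.1)), np.hypot(l[0]-.1,l[1]))
hub=loc(ray("w",(408,186),.076,P)[:2],x);print("hub",hub)
P2=np.load("pics/wh.npy",allow_pickle=True)[0]; b=cv2.imread("pics/wh.png"); h2=cv2.cvtColor(b,cv2.COLOR_BGR2HSV).astype(int)
red=((h2[:,:,0]<8)|(h2[:,:,0]>172))&(h2[:,:,1]>150)&(h2[:,:,2]>80); rr=np.argwhere(red[190:270,280:350])+[190,280]; print("red",rr.min(0),rr.max(0),rr.mean(0))
print("head mean@.096",ray("w",rr.mean(0)[::-1],.096,P2),"top@.11",ray("w",(317.5,234),.11,P2))
for p in [(321,296),(245,232)]: print("purple",ray("w",p,.08,P2))
big=np.hstack([cv2.resize(im[130:250,215:345],None,fx=4,fy=4),cv2.resize(b[170:290,285:350],None,fx=4,fy=4)]);cv2.imwrite("pics/crop.png",big)
E
python3 fit.py
```

```text
plate [0.5204 0.1018 0.0735] rms 0.0003
brass bbox [151 293] [238 335]
[305 174  17  12 132] [312.8 179.9] local [-0.0145  0.0057]
[307 192  16  11 149] [314.1 197.4] local [-0.0147 -0.019 ]
[289 209  61  41 639] [317.1 230. ] local [-0.0138 -0.0672]
nominal 1 [-0.009  -0.0367]
nominal 2 [-0.0144 -0.0121]
nominal 3 [-0.0142  0.0132]
green [233.56034483 226.0862069 ] [-0.13033326 -0.05154431] defl 0.37984569211673413 0.23603014398798067
hub [ 0.1003366  -0.00100468]
red [216 308] [243 327] [230.1459695  317.17864924]
head mean@.096 [ 0.47029985 -0.30707981  0.096     ] top@.11 [ 0.4703626  -0.30615664  0.11      ]
purple [ 0.47657854 -0.40765321  0.08      ]
purple [ 0.38039494 -0.31625383  0.08      ]
```

View pics/crop.png

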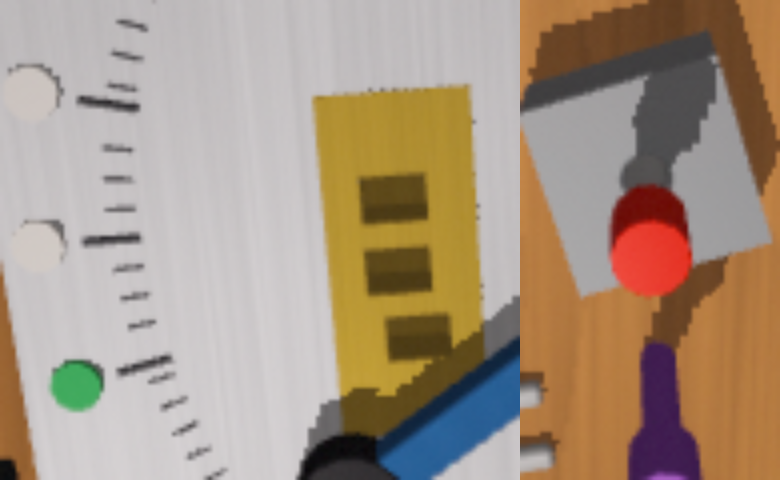

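The plate fit is good to 0.3 mm and the green disc reads 0.380, so the target is hole_1. The visible slots put the insert shift at about −7 mm. Next I'll grasp the red pin with the jaws along plate y.

```bash
cat >> h.py <<'E'
PX=np.array([.5204,.1018,.0735]); YAW=PX[2]+np.pi/2; Q=down(YAW)
def world(l,z): c,s=np.cos(PX[2]),np.sin(PX[2]); return [PX[0]+c*l[0]-s*l[1],PX[1]+s*l[0]+c*l[1],z]
def local(w): c,s=np.cos(PX[2]),np.sin(PX[2]); d=np.array(w[:2])-PX[:2]; return np.array([c*d[0]+s*d[1],-s*d[0]+c*d[1]])
def fl(f0=0): # force in plate axes
    f=np.array(read_ft_force())-f0; c,s=np.cos(PX[2]),np.sin(PX[2]); return np.array([c*f[0]+s*f[1],-s*f[0]+c*f[1],f[2]])
E
python3 - <<'E'
from h import *
b=cv2.imread("pics/side0.png"); h2=cv2.cvtColor(b,cv2.COLOR_BGR2HSV).astype(int)
red=((h2[:,:,0]<8)|(h2[:,:,0]>172))&(h2[:,:,1]>150)&(h2[:,:,2]>80); rr=np.argwhere(red[260:295,365:400])+[260,365]
print("side red",rr.mean(0)[::-1],ray("side",rr.mean(0)[::-1],.0945), "wrist pred",proj("side",[.4703,-.3072,.0945]))
h=[.470,-.3072]
move_gripper(.06)
move_ptp([*h,.19],Q); print(read_qpos(),read_time_s())
im,_=shot("wrist","pre")
movel([*h,.097],speed=.1); print(read_eef_pos(),read_ft_force())
move_gripper(.015,60); print("gap",read_finger_gap(),read_ft_force(),read_eef_pos(),read_time_s())
movel([*h,.22],speed=.12); pause(.2)
print("gap",read_finger_gap(),read_ft_force(),read_eef_pos(),read_time_s())
shot("wrist","held");shot("side","held_s")
a=cv2.imread("pics/held.png");s=cv2.imread("pics/held_s.png")[150:350,240:480]
cv2.imwrite("pics/h2.png",np.hstack([cv2.resize(a[:, 120:520],(400,400)),cv2.resize(s,(400,333),interpolation=2) if 0 else cv2.copyMakeBorder(cv2.resize(s,(396,330)),0,70,0,4,0)]))
E
```

```text
side red [381.95205479 276.12328767] [ 0.46839136 -0.30532152  0.0945    ] wrist pred [383.10351071 276.32227043]
[ 0.28359051  0.23948326  0.25450184  1.84642719 -0.06852211  1.0637917
  2.20839874] 5.425
[ 0.47068149 -0.30764904  0.09773538] [-0.15638735  0.22472826  0.0659483 ]
gap 0.01497821215926015 [ 0.74281426 -1.35833643  1.23787539] [ 0.47005189 -0.30720265  0.09711519] 7.0583
gap 0.015186081932695317 [-0.54779868  0.04096851 -0.40594654] [ 0.46949196 -0.30691555  0.21907343] 8.4333
```

View pics/h2.png

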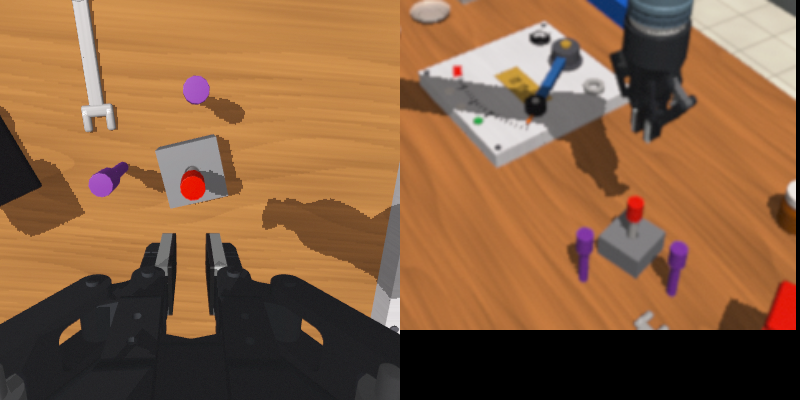

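The view shows the gripper empty, closed to its 15 mm command, and the pin still upright in the holder: the red head is at full-frame wrist pixel (313,186). I'll localise it again from this view.

Run:
```python
from h import *
P=camera_params("wrist"); T=np.array(P["camera_from_world"]); print("cam",-T[:3,:3].T@T[:3,3], "fwd",T[2,:3])
b=cv2.imread("pics/held.png"); h2=cv2.cvtColor(b,cv2.COLOR_BGR2HSV).astype(int)
red=((h2[:,:,0]<8)|(h2[:,:,0]>172))&(h2[:,:,1]>150)&(h2[:,:,2]>80); rr=np.argwhere(red[150:215,290:340])+[150,290]
print(rr.mean(0),rr.min(0),rr.max(0),"head",ray("wrist",rr.mean(0)[::-1],.0945), "tcp px",proj("wrist",read_eef_pos()))
P2=np.load("pics/wh.npy",allow_pickle=True)[0]
T=np.array(P2["camera_from_world"]);print("cam2",-T[:3,:3].T@T[:3,3], "fwd",T[2,:3])
o=[]
for c,p,PP in [("wrist",rr.mean(0)[::-1],P),("w",(317.2,230.1),P2),("side",(381.95,276.1),camera_params("side"))]:
    print(c,[ray(c,p,z,PP).round(4).tolist() for z in (.075,.0945,.11)])
```

```text
cam [ 0.40270004 -0.31351177  0.38209286] fwd [ 0.2693384   0.02066598 -0.96282384]
[184.94059406 312.29042904] [170 300] [200 325] head [ 0.47145968 -0.30649004  0.0945    ] tcp px [312.97024139 232.48345307]
cam2 [ 0.46198997 -0.17095788  0.43258895] fwd [ 8.65146813e-04 -2.69817334e-01 -9.62911137e-01]
wrist [[0.4761, -0.306, 0.075], [0.4715, -0.3065, 0.0945], [0.4678, -0.3069, 0.11]]
w [[0.4708, -0.3155, 0.075], [0.4704, -0.3076, 0.0945], [0.47, -0.3014, 0.11]]
side [[0.48, -0.2924, 0.075], [0.4684, -0.3053, 0.0945], [0.4593, -0.3155, 0.11]]
```

All three rays agree on (.470,−.307,.095), so the gripper was where it should have been. I'll repeat the close, watching it at the head.

Run:
```python
from h import *
h=[.4705,-.3068]
move_gripper(.06); movel([*h,.097],Q,speed=.15); pause(.1); print(read_eef_pos(),read_finger_gap())
a,_=shot("wrist","d1"); s1,_=shot("side","d1s")
move_gripper(.005,60); print("gap",read_finger_gap(),read_ft_force(),read_eef_pos(),read_time_s())
pause(.2); print("gap",read_finger_gap())
b,_=shot("wrist","d2"); s2,_=shot("side","d2s")
w=np.hstack([a[100:400,220:420],b[100:400,220:420]]); s=np.hstack([cv2.resize(x[210:330,320:440],(300,300),interpolation=2) for x in (s1,s2)])
w=cv2.resize(w,(400,300)); cv2.imwrite("pics/d.png",cv2.copyMakeBorder(np.vstack([cv2.copyMakeBorder(w,0,0,0,200,0),s]),0,0,0,0,0)[:,:,::-1])
```

```text
[ 0.47162086 -0.30748591  0.09841572] 0.06009373307697566
gap 0.0051525669924561346 [-0.21850786 -0.451906   -0.10501408] [ 0.47043798 -0.30674077  0.09691946] 10.7667
gap 0.00491689782254344
```

View pics/d.png

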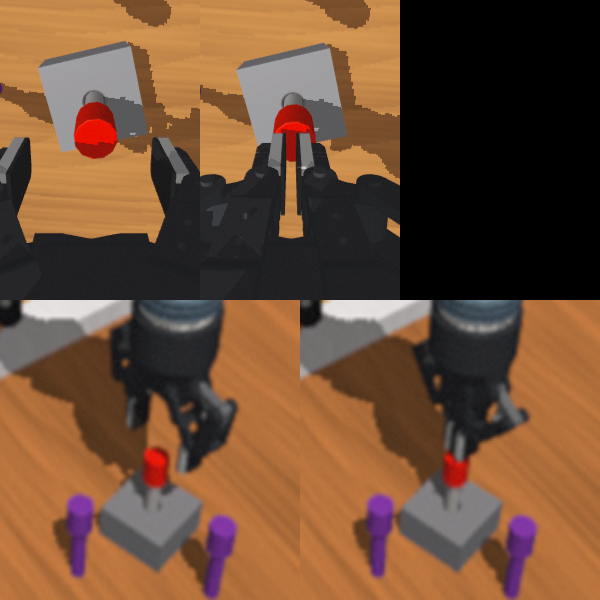

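The images show the fingers closed just above the head: their tips are level with the head's top, side pixel (383,272), instead of 32 mm below it. Going 31 mm lower still leaves the nominal tips above the holder, so I'll do that and check the gap.

Run:
```python
from h import *
h=[.4705,-.3068]
move_gripper(.06)
for z in (.08,.066):
    movel([*h,z],Q,speed=.12); print(read_eef_pos(),read_ft_force())
move_gripper(.012,60); print("gap",read_finger_gap(),read_ft_force(),read_eef_pos(),read_time_s())
b,_=shot("wrist","e2"); s2,_=shot("side","e2s")
cv2.imwrite("pics/e.png",np.hstack([b[100:400,220:420],cv2.resize(s2[210:330,320:440],(300,300),interpolation=2)])[:,:,::-1])
```

```text
[ 0.46949099 -0.30617629  0.07907842] [-0.63857483 -0.9606295   1.18966804]
[ 0.46982845 -0.30641581  0.06556333] [ 0.07635366 -0.52054917  0.46526621]
gap 0.022199622855926127 [0.39882499 1.43484776 3.8524169 ] [ 0.47110663 -0.3067733   0.0668194 ] 12.6167
```

View pics/e.png

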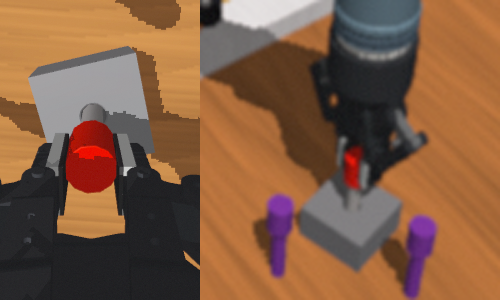

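The head is gripped, with a gap of 22.2 mm. That is a little under 24 mm, so I'll probe the gap at x ± 5 mm to be sure the pads are centred rather than gripping by an edge.

Run:
```python
from h import *
y=-.3068
for dx in (.006,-.006):
    move_gripper(.032); movel([.4705+dx,y,.066],Q,speed=.1); move_gripper(.012,40); print(dx,read_eef_pos(),"gap",read_finger_gap(),read_ft_force(),read_time_s())
```

```text
0.006 [ 0.47660705 -0.30653421  0.06605353] gap 0.02294900002227518 [ 0.54403777  0.4367194  -0.21878933] 13.4583
-0.006 [ 0.46484767 -0.30685487  0.06618434] gap 0.022667402824446112 [0.16575218 0.30136467 1.91350138] 14.2167
```

The pads are well centred; the small difference is pad compression. I'll re-centre, grip, lift, move to the start point on the arm's −y side, and check the head in the side camera numerically.

Run:
```python
from h import *
move_gripper(.032); movel([.4705,-.3068,.066],Q,speed=.1); move_gripper(.012,70)
z0=read_eef_pos()[2]; g0=read_finger_gap()
movel([.4705,-.3068,.115],speed=.1); print("lift",z0,g0,read_finger_gap(),read_time_s())
movel([.4705,-.3068,.175],speed=.2)
try: movel(world([.0186,-.090],.175),speed=.25)
except MotionError as e: print(e); move_ptp(world([.0186,-.090],.175),Q)
pause(.2); e=np.array(read_eef_pos()); print("eef",e,local(e),read_finger_gap(),read_time_s(),read_qpos())
print("ft",read_ft_force(),"yaw",R.from_quat(read_tcp_rot()).as_matrix()[:2,1])
for c in ["side","wrist","scene"]:
    im,P=shot(c,c+"_t"); h2=cv2.cvtColor(im,cv2.COLOR_RGB2HSV).astype(int)
    red=((h2[:,:,0]<8)|(h2[:,:,0]>172))&(h2[:,:,1]>150)&(h2[:,:,2]>70)
    q=proj(c,e+[0,0,.028],P); u,v=q.astype(int); w=30; rr=np.argwhere(red[v-w:v+w,u-w:u+w])
    print(c,"pred",q,"foot",proj(c,e-[0,0,.056],P),"seen",len(rr) and rr.mean(0)[::-1]+[u-w,v-w],len(rr), tip_of(c,"pin_foot")[:2])
a=cv2.imread("pics/side_t.png"); w=cv2.imread("pics/wrist_t.png"); cv2.imwrite("pics/t.png",np.hstack([cv2.resize(a[100:260,250:410],(400,400),interpolation=2),w[:,120:520]]))
```

```text
lift 0.06627086584167675 0.022133611362277258 0.021782656005561632 15.6083
eef [0.54545293 0.01195636 0.17504591] [ 0.01838772 -0.0914408 ] 0.02212038844087668 17.725 [-0.13507098  0.22498624  0.04209803  1.8887468  -0.01055313  1.02811004
  1.55331632]
ft [ 0.05741133  0.13266235 -1.44508546] yaw [-0.07104233  0.99747324]
side pred [337.34838106 163.13929145] foot [337.13767129 187.62349564] seen [334.68 163.3 ] 50 [{'at': [404.5, 325.3], 'confidence': 0.8}, {'at': [337.3, 189.2], 'confidence': 0.6}]
wrist pred [312.23042664 254.40030075] foot [311.59633358 203.75201117] seen [310.58241758 255.98825313] 2639 [{'at': [312.5, 202.3], 'confidence': 0.95}]
scene pred [304.31558964 172.59030042] foot [304.85758478 195.45148537] seen [302.2 172.6] 25 [{'at': [305.7, 197.5], 'confidence': 0.69}, {'at': [283.8, 170.1], 'confidence': 0.69}]
```

View pics/t.png

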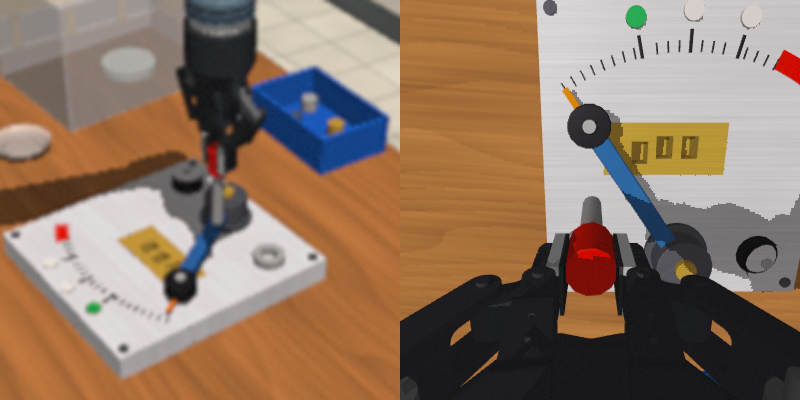

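The pin is held upright and its foot pixel matches prediction: wrist (312,203), side (337,188). The arm is at rest with the pin on its −y side. I'll re-measure the slots from this picture, then lower and push.

Run:
```python
from h import *
im=cv2.imread("pics/wrist_t.png"); P=camera_params("wrist"); hsv=cv2.cvtColor(im,cv2.COLOR_BGR2HSV).astype(int)
box=np.zeros(hsv.shape[:2],bool); box[130:170,350:425]=1
n,lab,st,ce=cv2.connectedComponentsWithStats(((hsv[:,:,2]<100)&box).astype(np.uint8))
for i in range(1,n):
    if st[i,4]>40: print(st[i],local(ray("w",ce[i],.033,P)).round(4))
rr=.1174
def pin(d): a=np.pi+.6-d+np.arcsin(.016/rr); return [.1+rr*np.cos(a),rr*np.sin(a)]
F0=np.array(read_ft_force()); np.save("F0.npy",F0)
print(pin(-.09),pin(.40))
movel(world(pin(-.09),.175),Q,speed=.15)
movel(world(pin(-.09),.105),speed=.12); print(fl(F0).round(1))
movel(world(pin(-.09),.094),speed=.04); print(fl(F0).round(1),read_eef_pos(),read_time_s())
for d in (.03,.15,.27,.36,.40):
    movel(world(pin(d),.094),speed=.05); e=read_eef_pos(); print(d,fl(F0).round(1),local(e).round(4),round(e[2],4),round(read_finger_gap(),4))
print(read_time_s())
b,Pw=shot("wrist","push"); s,_=shot("side","push_s")
cv2.imwrite("pics/pu.png",np.hstack([cv2.resize(s[100:260,250:410],(400,400),interpolation=2),b[:,120:520]])[:,:,::-1])
```

```text
[np.float64(0.020485135577252525), np.float64(-0.08637213865496263)] [np.float64(-0.010807542095853204), np.float64(-0.038787222311938235)]
[0.3 0.7 0.1]
[ 0.5 -1.3 -0.2] [0.54690177 0.01713704 0.09375237] 19.4333
0.03 [ 2.1 -2.6 -1.5] [ 0.0114 -0.0773] 0.0944 0.0217
0.15 [ 3.3 -4.1 -1.2] [ 0.0029 -0.0652] 0.0944 0.0222
0.27 [ 3.8 -4.9 -0. ] [-0.004  -0.0531] 0.0944 0.0221
0.36 [ 3.6 -3.7  0.4] [-0.0083 -0.0438] 0.0943 0.0217
0.4 [ 3.9 -5.2 -0.5] [-0.0102 -0.0396] 0.0943 0.0221
21.3417
```

View pics/pu.png

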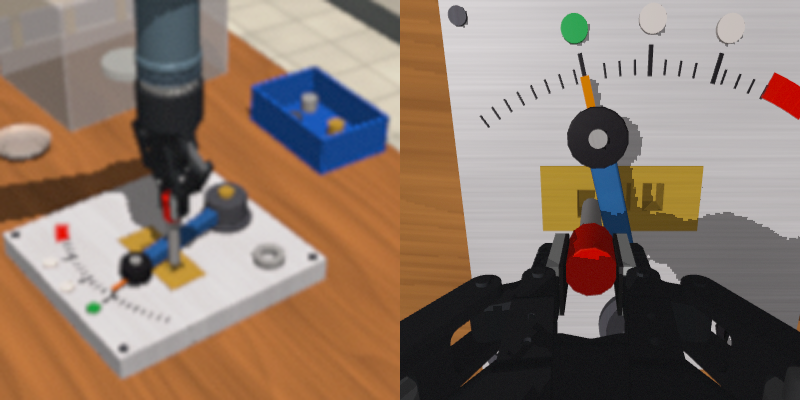

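The arm has followed. The pointer, at (588,90) in the composite, is practically at the green line, and the slot's edge is visible at (582,198), on the −y side of the pin. Now I'll touch down lightly and feel towards −y.

```bash
cat > feel.py <<'E'
from h import *
F0=np.load("F0.npy")
def fz(): return np.mean([fl(F0) for _ in range(3)],axis=0)
x,y,z=-.0095,-.0388,.0935
movel(world([x,y],z),Q,speed=.03)
while z>.084:
    z-=.0008; movel(world([x,y],z),speed=.03); f=fz()
    if f[2]>4: break
zc=z; print("contact",z,f.round(1),read_time_s())
inn=False
while y>-.0535:
    y-=.0008; movel(world([x,y],z),speed=.03); f=fz()
    for _ in range(3):                       # keep light pressure
        if f[2]>9: z+=.0005
        elif f[2]<3: z-=.0007
        else: break
        movel(world([x,y],z),speed=.03); f=fz()
        if z<zc-.003: inn=True;break
    print(round(y,4),round(z,4),f.round(1),np.round(local(read_eef_pos()),4))
    if inn: break
print("in",inn,read_time_s())
np.save("st.npy",[x,y,z,zc])
E
python3 feel.py
```

```text
contact 0.08390000000000006 [ 1.4 -5.5  1.8] 24.6917
-0.0396 0.0818 [ 1.7 -5.4  2.7] [-0.0105 -0.0408]
-0.0404 0.0818 [ 1.7 -5.2  3. ] [-0.0103 -0.0415]
-0.0412 0.0804 [ 0.7 -5.5  2.3] [-0.01   -0.0417]
in True 26.6917
```

Run:
```python
from h import *
F0=np.load("F0.npy"); x,y,z,zc=np.load("st.npy")
print("cmd",x,y,z,"eef",np.mean([read_eef_pos() for _ in range(5)],axis=0),"ft",np.mean([fl(F0) for _ in range(5)],axis=0),read_finger_gap())
e=np.array(read_eef_pos()); b,P=shot("wrist","f1"); h2=cv2.cvtColor(b,cv2.COLOR_RGB2HSV).astype(int)
red=((h2[:,:,0]<8)|(h2[:,:,0]>172))&(h2[:,:,1]>150)&(h2[:,:,2]>70); rr=np.argwhere(red[220:310,270:350])+[220,270]
print("red",rr.mean(0),rr.min(0),rr.max(0),"foot",tip_of("wrist","pin_foot")[:1],proj("wrist",e-[0,0,.056]),"ptr",tip_of("wrist","pointer_tip")[:1])
for n in ("wrist_t","push"):
    h2=cv2.cvtColor(cv2.imread(f"pics/{n}.png"),cv2.COLOR_BGR2HSV).astype(int);red=((h2[:,:,0]<8)|(h2[:,:,0]>172))&(h2[:,:,1]>150)&(h2[:,:,2]>70); rr=np.argwhere(red[220:310,270:350])+[220,270]; print(n,rr.mean(0),rr.min(0),rr.max(0))
s,_=shot("side","f1s")
cv2.imwrite("pics/f.png",np.hstack([cv2.resize(b[130:250,250:390],None,fx=3,fy=3),cv2.resize(s[140:230,280:370],(360,360))])[:,:,::-1])
```

```text
cmd -0.0095 -0.04120000000000001 0.08040000000000003 eef [0.51352388 0.0594914  0.08024651] ft [ 0.72806089 -5.49563633  2.3163517 ] 0.021931448328189482
red [259.64827817 310.59445002] [223 286] [294 335] foot [{'at': [310.5, 203.6], 'confidence': 0.79}] [312.38391302 203.9711751 ] ptr []
wrist_t [259.82444518 310.60152368] [223 286] [295 335]
push [259.84848485 310.57710438] [223 286] [294 335]
```

View pics/f.png

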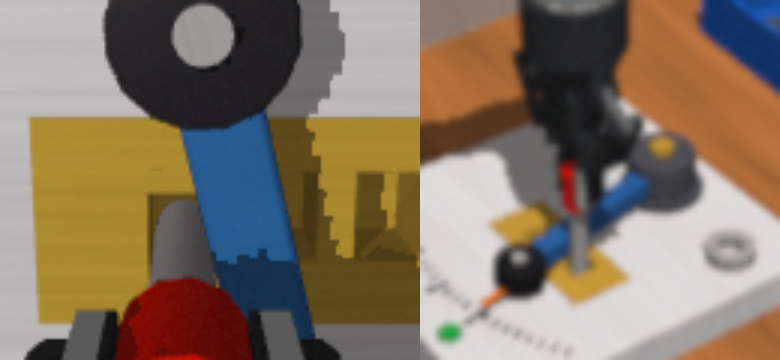

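The pin hasn't moved in the grip, and its foot is now about 9 mm below the brass face. The close-up shows the shank inside the slot, whose left wall is visible at (150,225). I'll press it down in small guarded steps.

```bash
cat > seat.py <<'E'
from h import *
F0=np.load("F0.npy"); x,y,z,zc=np.load("st.npy")
fz=lambda:np.mean([fl(F0) for _ in range(3)],axis=0)
while z>.0575:
    z-=.0015 if z>.066 else .0007
    movel(world([x,y],z),speed=.03); f=fz(); e=read_eef_pos(); print(round(z,4),round(e[2],4),f.round(1),local(e).round(4))
    if f[2]>14: break
    # relieve lateral load beyond the spring's own
    if f[1]>2: y-=.0005
    elif f[1]<-11: y+=-.0005 if False else .0005
np.save("st.npy",[x,y,z,zc]); print(read_time_s(),read_finger_gap())
E
python3 seat.py
```

```text
0.0789 0.0787 [ 1.2 -5.3  0.8] [-0.0098 -0.0416]
0.0774 0.0772 [ 0.9 -6.   1.8] [-0.0097 -0.0415]
0.0759 0.0756 [ 1.7 -4.6  1.3] [-0.0096 -0.0414]
0.0744 0.0741 [ 1.8 -5.6  1.1] [-0.0095 -0.0414]
0.0729 0.0726 [ 1.6 -4.3  1.3] [-0.0095 -0.0413]
0.0714 0.0711 [ 2.  -5.6  0.8] [-0.0095 -0.0413]
0.0699 0.0696 [ 1.8 -5.   1.3] [-0.0095 -0.0413]
0.0684 0.0681 [ 1.3 -5.3  1.1] [-0.0095 -0.0412]
0.0669 0.0666 [ 1.8 -5.3  2.4] [-0.0095 -0.0412]
0.0654 0.065 [ 1.4 -4.8  1.2] [-0.0095 -0.0412]
0.0647 0.0644 [ 1.2 -4.7  0.9] [-0.0095 -0.0412]
0.064 0.0638 [ 0.8 -4.9  2. ] [-0.0095 -0.0412]
0.0633 0.063 [-0.1 -5.7  1.6] [-0.0095 -0.0412]
0.0626 0.0623 [ 2.3 -5.6  2.3] [-0.0094 -0.0412]
0.0619 0.0622 [-0.  -5.5  5.9] [-0.0093 -0.0413]
0.0612 0.0621 [ 0.1 -5.1 10. ] [-0.009  -0.0413]
0.0605 0.0621 [-1.1 -6.  12.5] [-0.0086 -0.0412]
0.0598 0.062 [-2.1 -5.8 15.5] [-0.0083 -0.0412]
31.3917 0.021833384853822364
```

The pin bottomed at 0.0622, against 0.062 expected. I'll unload it, let it rest on the slot's −y wall, release, retreat and check.

Run:
```python
from h import *
F0=np.load("F0.npy"); x,y,z,zc=np.load("st.npy"); x=-.009; z=.0618
fz=lambda:np.mean([fl(F0) for _ in range(4)],axis=0)
movel(world([x,y],z),Q,speed=.03)
for _ in range(6):
    f=fz(); print(round(y,4),f.round(1),local(read_eef_pos()).round(4))
    if f[1]>-1: break
    y-=.0005; movel(world([x,y],z),speed=.02)
move_gripper(.045); pause(.2); print("gap",read_finger_gap(),fz().round(1))
movel(world([x,y],.13),speed=.12); movel(world([x-.02,y-.03],.24),speed=.25); pause(.3)
print(read_time_s())
b,P=shot("wrist","z"); s,Ps=shot("side","zs")
hc=world([x,y],.09)
for c,im,PP in (("wrist",b,P),("side",s,Ps)):
    h2=cv2.cvtColor(im,cv2.COLOR_RGB2HSV).astype(int); red=((h2[:,:,0]<8)|(h2[:,:,0]>172))&(h2[:,:,1]>150)&(h2[:,:,2]>70)
    q=proj(c,hc,PP); u,v=q.astype(int); w=25; rr=np.argwhere(red[v-w:v+w,u-w:u+w]); m=rr.mean(0)[::-1]+[u-w,v-w]
    print(c,"head pred",q,"seen",m,local(ray(c,m,.09,PP)))
h2=cv2.cvtColor(b,cv2.COLOR_RGB2HSV).astype(int); o=(h2[:,:,0]>8)&(h2[:,:,0]<20)&(h2[:,:,1]>210)&(h2[:,:,2]>150)
n,l,st,ce=cv2.connectedComponentsWithStats(o[:260].astype(np.uint8)); 
read_camera("wrist")
for d in tip_of("wrist","pointer_tip")[:2]:
    p=local(ray("w",d["at"],.05,P)); print("ptr",d,p,"defl",.6-np.arctan2(-p[1],.1-p[0]),np.hypot(p[0]-.1,p[1]))
cv2.imwrite("pics/zz.png",np.hstack([b[:,120:520],cv2.resize(s[120:260,250:390],(400,400))])[:,:,::-1])
```

```text
-0.0412 [ 0.4 -6.   7.4] [-0.0088 -0.0413]
-0.0417 [-0.3 -5.5  7.1] [-0.0088 -0.0414]
-0.0422 [ 0.7 -3.9  7. ] [-0.0087 -0.0415]
-0.0427 [-0.1 -3.7  6.7] [-0.0087 -0.0416]
-0.0432 [ 0.7 -4.3  7.1] [-0.0087 -0.0417]
-0.0437 [ 0.2 -3.3  6.9] [-0.0087 -0.0417]
gap 0.045206055086320925 [-0.3 -1.4  0.9]
35.325
wrist head pred [339.47816646 197.58582921] seen [331.75675676 200.58108108] [-0.00566328 -0.05238565]
side head pred [320.16661188 191.01064274] seen [321.675  192.3625] [-0.00914381 -0.05224564]
ptr {'at': [326.9, 110.1], 'confidence': 0.69} [-0.09914357 -0.05688255] defl 0.32177281078018183 0.20710815247112613
```

View pics/zz.png

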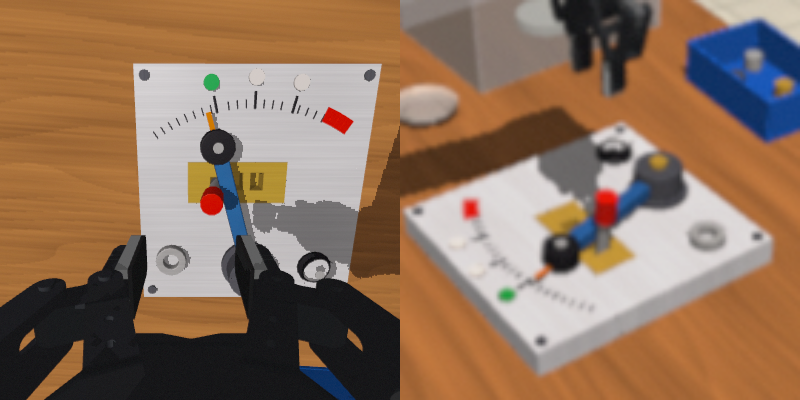

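Run:
```python
from h import *
from scipy.optimize import least_squares
A=camera_params("side");B=camera_params("wrist")
f=lambda X:np.r_[proj("s",X,A)-[321.68,192.36],proj("w",X,B)-[331.76,200.58]]
s=least_squares(f,[.5,.05,.09]);print("head",s.x,local(s.x),"res px",s.fun.round(1),read_joint_vel().round(3) if hasattr(read_joint_vel(),'round') else '')
print(sign_off(),read_time_s())
```

```text
head [0.51977075 0.04925111 0.08957969] [-0.00448642 -0.0523608 ] res px [ 1.3 -0.4  0.2 -0.5] [ 0.    -0.007  0.001 -0.004  0.001  0.001 -0.001]
the job is handed in; nothing more can be done
the job is handed in; nothing more can be done
```

The red-headed pin is seated in hole_1, the hole for the green-marked line at 0.38, and holds the blue arm there. I let go of it and handed the job in at about 35 s.

**What I did:** I took the pin from its holder and pushed the arm until the pointer stood at the green line. Then I lowered the pin into the slot and pressed it down under force checks. The first close of the gripper missed: the fingers shut just above the head, because the pads stood about 30 mm higher than described. I went lower and gripped it properly.

**Last checks:**
- **Seating:** the pin stopped at the expected depth, 0.0622 against 0.062 predicted, with at most about 15 N pressing down at any reading. After release, the head's centre measured 0.0896 m high against 0.090 m when fully seated.
- **Pointer:** it reads about 0.32, slightly below the 0.38 line. The cause is the brass insert, which sits roughly 7 mm towards plate −y, plus the arm settling back on release.
- **Pin lean:** the pin leans by the slot's play, with the head some 9 mm towards −y of where its foot should be. The two cameras disagreed by up to about 4 mm on the head's x position.
- **Feel of the hole:** I never felt a distinct touch on the brass. My contact check ended on its depth limit with the pin already in the slot, which a close-up then confirmed.

In the last pictures the plate's loose parts (spare pulley, bearing ring) had not visibly moved and the gripper was clear. I did not check the wrench, the jar or the purple pins again after leaving the holder.

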